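# Chock the tile in its pressing nest and hold it flush

### The arm

A 6-joint arm with a two-finger parallel gripper is mounted at the origin on a cart in front of the work surface, level with it; the furniture and walls round the work are solid. World frame = base frame: x ahead of the robot, y to its left, z up, the work surface at z = 0. Lengths are in m, angles in rad, forces in N, time in s.
With the tool pointing down it reaches from about 0.25 to 0.775 m from the base axis. Payload 4 kg.
Tool frame: the origin (TCP) lies midway between the tips of the shut fingers; the grasp point (between the pads) lies 19 mm behind it (bot.hold_point_z is the distance from the TCP to the grasp point, in m); z points along the fingers, y is the line along which they close (so a half turn about z gives the same grasp; the last joint's range is limited). The gripper opens to 94 mm and grips with 3 to 60 N. Pads are 16 mm wide; open, the fingers measure 119 mm over their backs; the gripper's body (75 mm by 177 mm) begins 78 mm behind the grasp point.
Start: joints at [-1.441, 0.087, 1.371, -0, 1.684, -0.103], TCP at [0.127, -0.535, 0.206] pointing down, gripper open.
Joint ranges: [-3.1, 3.1], [-0.76, 2.03], [0.27, 2.55], [-1.08, 4.22], [0.17, 2.65], [-2.57, 2.57]. Speed limits (rad/s): [2.79, 2.79, 3.14, 3.14, 3.14, 3.14].

### API

Orientations are given as a unit quaternion [w, x, y, z].
In Python, from rig import readout, read_camera, bot, models gives the robot as it stands. The module is installed in compiled form; this text tells all that it offers.
- The arm moves only by the shell command python3 -m crank 'ROWS' [OPENING]. ROWS is a JSON object whose one key "targets" holds one flat list of numbers, 4 for each row, row after row: the shift along the tool's x, y, z in units of 40 mm (1.0 is 40 mm), then the turn about the tool's z in units of 5 degrees (1.0 is 5 degrees). In form: {"targets": [x, y, z, turn, x, y, z, turn, ...]}. A call has 1 to 10 rows; each row shifts and turns the commanded pose from where the row before left it, along the tool's axes as they then stand; what a row does not reach is not made up. A row lasts 1/8 s, in which the tool goes at most 62.5 mm and 10.7 degrees, less where a joint would pass 70% of its speed; a pose out of reach is approached as far as the arm can. A call is refused whole if a number of a shift passes 1 or a number of a turn 1, either way. A call with a gripper value outside its range is refused whole. OPENING is the opening, from -1 (shut) to 1 (fully open), set as the call begins (- or left out, the last holds). The fingers move at their own pace and stop on an object; the grip force is fixed at half the most. Time passes only in rows, so rows that do not move let the fingers close. It gives the time, the measured TCP pose, the force, the opening and the grip force at its end, in the units of the state.
- readout.observe(): the state, without advancing time (a new reading comes with each control period).
- read_camera(name): name is "scene" or "top" or "wrist"; returns a dict with "frame" (384x512x3 uint8, blue, green, red), "mtx" (3x3 intrinsics, pixels), "k1" (the pictures are not rectified: a ray, as slopes to the right and down, at radius r is drawn at 1 + k1 r^2 times it, then the intrinsics apply), "R" (3x3) and "t" (3): a world point X has camera coordinates R X + t. Camera axes: x right, y down, z forward; pixel columns grow to the right and rows downward; lengths in m; the calibration is good to about 2 mm. A picture is of the moment at which its call begins. There is no depth.
- bot.job_done(): hands the job in; it is judged then, once.
Trained networks look in a picture, given as the dict that the camera call returned (one of the last four; its "shot" number tells which), for a name from the list of things; names that differ only in an ending like _2 or _b are one class to them, and where a whole thing is asked for, a point or a joint stands for the part that bears it (a point fixed in the world has none). Each returns a list of dicts, best first, with "conf" (0 to 1); they miss things now and then, are a little off and sometimes report something else, mostly with a low value. They report only what shows in the picture. A call takes as long as a camera call. They do not tell look-alikes from the thing itself.
- models.boxes_of(picture, target): "location" ([column, row] as shares, 0 to 1, of the picture: columns of its width, rows of its height, amid what is visible of it).
- models.landmark_of(picture, target): "location" ([column, row] as shares, 0 to 1, of the picture: columns of its width, rows of its height: a listed point, or the origin of a listed thing).
The state is a dict: "time": time; "joint_pos": joint angles; "qvel": joint speeds; "tau": joint torques, N m; "position": TCP position; "tool_rot": TCP orientation; "force": force on the tool from outside, world axes, zero at the start; "moment": the same for the moment, N m; "grip_width": finger opening in m; "grasp_force": force on a finger pad.
Only numpy, scipy, OpenCV 4.12 (cv2) and the standard library are available. Lean on these libraries where they do the work, as an engineer would, in place of code of your own. Each camera call takes 0.05 s, during which the arm holds its last target. There are 200 camera calls.

### The job

Two tiles lie on sprung pads in two blue pressing nests, but only one nest has a gap between tile and front rail wide enough for the orange spacer. Take the spacer from its grey stand, slide it upright, thin edge first, all the way down into that gap near the middle of the rail, so that it keeps the tile up against the back fence, and let go of it. Then press that tile down with the fingertips until it is flush with the nest's rims, and finish while still holding it pressed there; leave the other tile and the things lying around alone.

Things in the scene. Friction and masses are not known exactly. Their poses are not given: they have to be found in the camera images.
- nest_a: Fixed pressing nest, WIDE gap: base 144 x 108 x 8 mm, blue back fence and cheeks, dark front rail toward the robot, tops all 28 mm above the bench. Origin on the bench under the centre of a tile at the fence; x from rail to fence, y along the rail. Fence face x = +40 mm, cheek faces y = +-42 mm, rail face x = -56 mm, so the gap is 16 mm with the tile at the fence.
- nest_a_gap (a point): Middle of the wide gap, on the base plate, 8 mm above the bench, at nest_a x = -48, y = 0: the seated spacer's foot rests on the plate here, x = -49 to -47 mm. The tile starts 1 to 3.5 mm off the fence, so the gap is 12.5 to 15 mm at first; the spacer's thin nose enters and its body pushes the tile back.
- nest_a_pad (a joint): Sprung rubber pad under tile_a (nest_b's is alike): 0 = up, tile top 34 mm above the bench, 6 mm proud of the rims; 0.006 m = down on its stop, tile flush with the rims at 28 mm. About 4 N starts it, about 10 N takes it fully down; it springs back up when released.
- nest_b: Fixed pressing nest, NARROW gap: base 144 x 108 x 8 mm, blue back fence and cheeks, dark front rail toward the robot, tops all 28 mm above the bench. Origin on the bench under the centre of a tile at the fence; x from rail to fence, y along the rail. Fence face x = +40 mm, cheek faces y = +-42 mm, rail face x = -46 mm, so the gap is 6 mm at most: the spacer cannot go in.
- tile_a: White ceramic tile with four small brass dots, 80 x 80 x 12 mm, 120 g, lying loose on the sprung pad of nest_a (wide gap). Origin at the centre of its underside, z up; axes along the nest's. This is the tile to be pressed.
- tile_a_top (a point): Centre of the top face of tile_a, 12 mm above its origin.
- tile_b: White ceramic tile with four small brass dots, 80 x 80 x 12 mm, 120 g, lying loose on the sprung pad of nest_b (narrow gap). Origin at the centre of its underside, z up; axes along the nest's. To be left alone.
- stand: Grey plastic stand of the spacer, fixed: foot 60 x 90 x 6 mm, on it a slotted block 33 x 70 mm whose top is 36 mm above the bench; slot 17 mm (x) by 54 mm (y), 30 mm deep, open upward. Origin under its centre on the bench, x across the slot, y along it.
- spacer: Orange plastic spacer with black grip lines, 14 mm thick (x), 50 mm long (y), 68 mm tall (z), 70 g, slick below; its lowest 15 mm taper to a 7 mm nose. It stands upright in the stand's slot, its foot 6 mm above the bench, so its upper 38 mm show; grip it from above across its 14 mm thickness near the top. Origin at the centre of its foot. It is the same either way round.
- gland: White cable gland with blue insert, 56 x 46 x 40 mm, bystander, origin at its underside.
- locknut: White hexagonal locknut, 64 x 73 x 10 mm, lying flat, bystander.
- hex_key: Black hex key, 33 x 113 x 6 mm, lying flat, bystander.
- marker: White marker pen with blue cap, 13 x 131 x 13 mm, lying flat, bystander.
There are look-alikes about, which are no part of the job. There is more than one size of the spacer; the job needs the larger.

How it is judged:
By the outcome, as a careful person would: the job done as asked, in the order asked, and still so for the second after the job is handed in, while the arm keeps its last pose, push and grip.
It also fails if it takes over 48 s, if anything falls off the work surface, if the arm or the gripper's body presses on something with over 40 N, if the wrist force passes 120 N, or if a joint passes its speed limit or range.

## Working session

There is one attempt and no reset: what is moved stays moved. The work goes in short steps, Python scripts to look and compute and a shell command to move; the robot and the scene stay as the last step left them, time stands still between calls to the robot, and variables do not carry over. Pictures are saved under pics/ and viewed, at most 10 in all, crops included, and the job is handed in when it is done.

```bash
mkdir -p pics; cat > h.py <<'E'
import numpy as np, cv2
from rig import readout, read_camera, bot, models
def ray(p,uv):
    d=cv2.undistortPoints(np.array([[uv]],float),p["mtx"],np.array([p["k1"],0,0,0,0.]) if False else np.array([p["k1"],0,0,0],float))[0,0]
    R=np.array(p["R"]);t=np.array(p["t"])
    return -R.T@t, R.T@np.array([d[0],d[1],1])
def at(p,uv,z):
    c,d=ray(p,uv); return c+d*(z-c[2])/d[2]
def pix(p,X):
    q=np.array(p["R"])@np.array(X)+np.array(p["t"]); a=q[:2]/q[2]; a=a*(1+p["k1"]*(a@a)); m=np.array(p["mtx"])
    return m[:2,:2]@a+m[:2,2]
def loc(d): return np.array(d["location"])*[512,384]
E
python3 - <<'E'
from h import *
s=readout.observe(); print(s["time"],s["position"],s["tool_rot"],s["force"])
ims=[]
for n in ["scene","top"]:
    p=read_camera(n); ims.append(p["frame"])
    print(n, (-np.array(p["R"]).T@np.array(p["t"])).round(3))
    for t in ["nest_a","nest_b","nest_a_gap","tile_a_top","spacer","stand","tile_a"]:
        for d in models.landmark_of(p,t)[:4]:
            z=dict(nest_a_gap=.008,tile_a_top=.034,spacer=.006,tile_a=.022).get(t,0)
            print(t,round(d["conf"],2),loc(d).round(1),at(p,loc(d),z).round(3)[:2])
cv2.imwrite("pics/a.png",ims[0]);cv2.imwrite("pics/b.png",cv2.resize(ims[1],(800,600)))
E
```

```text
0.0 [ 0.12680541 -0.53462065  0.2043418 ] [-1.07636235e-03  9.93233010e-01  1.16133669e-01 -2.26287540e-05] [ 0.49587919  0.24400235 -0.43294058]
scene [-0.15   0.894  0.887]
nest_a 0.93 [244.6 174.2] [0.58  0.196]
nest_a 0.6 [232.8 235.9] [0.441 0.375]
nest_b 0.93 [244.6 174.2] [0.58  0.196]
nest_b 0.6 [232.8 235.9] [0.441 0.375]
nest_a_gap 0.97 [261.7 172.2] [0.545 0.164]
nest_a_gap 0.68 [309.9 218.3] [0.339 0.209]
tile_a_top 0.79 [246.2 160.9] [0.588 0.18 ]
spacer 0.61 [333.8 182.9] [0.376 0.062]
spacer 0.5 [291.6 184.1] [0.455 0.143]
stand 0.88 [291.5 184.5] [0.458 0.139]
tile_a 0.75 [244.4 166.1] [0.586 0.19 ]
tile_a 0.75 [232.7 229.2] [0.442 0.374]
top [0.41  0.242 1.056]
nest_a_gap 0.94 [315.4 154.4] [0.547 0.153]
nest_a_gap 0.24 [300.5 135.6] [0.587 0.185]
tile_a_top 0.88 [302.3 136.3] [0.581 0.183]
tile_a_top 0.4 [300.8 136.3] [0.581 0.186]
spacer 0.42 [358.5 233.5] [0.381 0.057]
stand 0.96 [315.4 200.7] [0.449 0.15 ]
stand 0.28 [300.4 134.5] [0.591 0.185]
tile_a 0.76 [209.5 196.1] [0.452 0.374]
tile_a 0.64 [303.3 135.3] [0.586 0.18 ]
```

View pics/a.png

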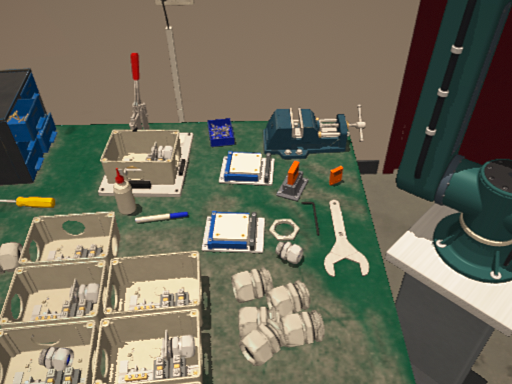

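View pics/b.png

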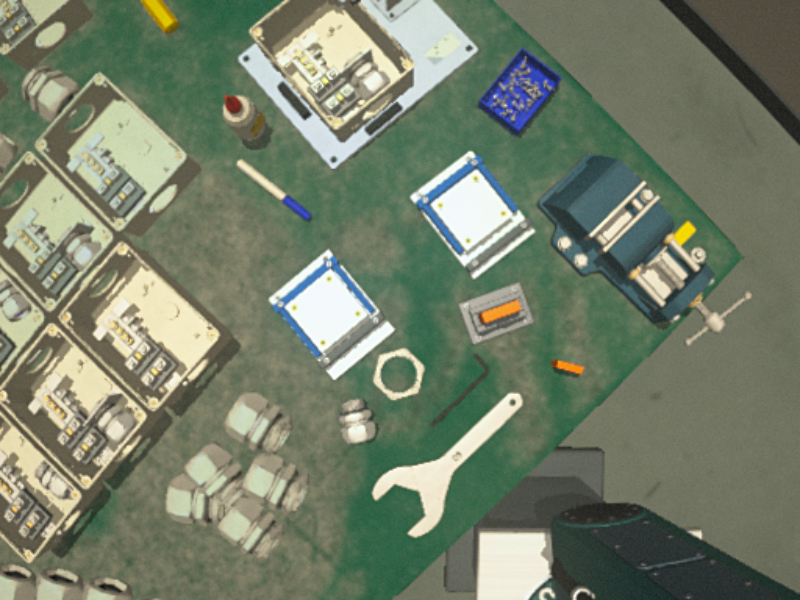

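The scene and top pictures show two nests, at about top (302,136) and (209,196) in 512-px terms. The orange spacer is in the grey stand at (320,200), and a small loose orange piece lies at (364,235). I'll enlarge these.

```bash
python3 - <<'E'
from h import *
p=read_camera("top"); f=p["frame"]
a=cv2.resize(f[90:250,165:380],None,fx=3.7,fy=3.7,interpolation=cv2.INTER_CUBIC)
cv2.imwrite("pics/c.png",a)
for z,uvs in [(.028,[])]: pass
# px per mm
print(pix(p,[.58,.18,.03])-pix(p,[.48,.18,.03]),pix(p,[.58,.18,.03])-pix(p,[.58,.08,.03]))
E
```

```text
[  0.87091061 -47.66672679] [-47.44429871  -1.3186275 ]
```

View pics/c.png

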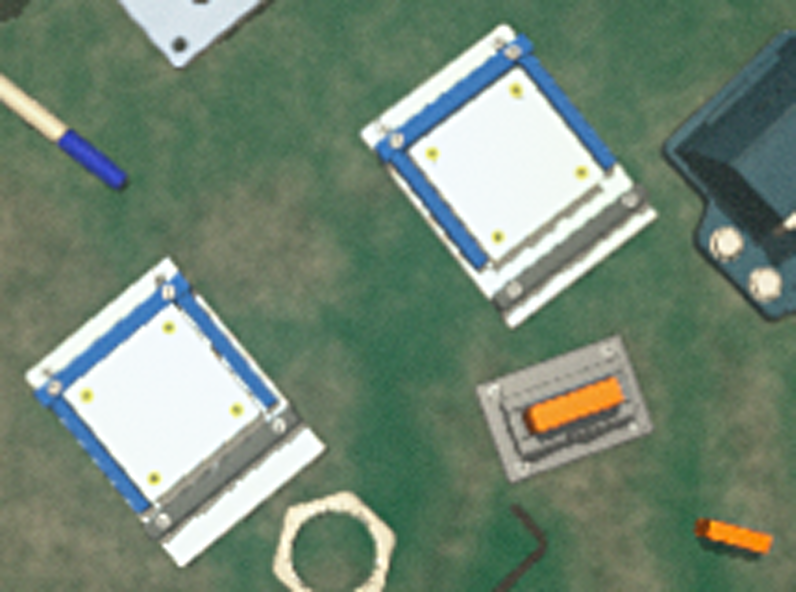

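The upper-right nest, crop (510,170), has the clear gap before its dark rail, so it is nest_a. The lower-left one, (160,400), has its rail against the tile. The candidate spacers are the one in the stand, crop (575,405), and the small loose one, (735,535). The one in the stand is larger and sits in the slot, so it is the one meant.

```bash
python3 - <<'E'
from h import *
from scipy.spatial.transform import Rotation as Ro
p=read_camera("top")
def w(uv,z): return at(p,np.array(uv)/3.7+[165-.36,90-.36],z)
D=[w(u,.034) for u in [(516,90),(432,153),(581,172),(497,236)]]
print("tile c",np.mean(D,0).round(4)); 
e1=D[1]-D[0];e2=D[3]-D[2];e3=D[0]-D[2];e4=D[1]-D[3]
for e in (e1,e2): print("y axis dir->yaw",np.degrees(np.arctan2(e[1],e[0]))-90,np.linalg.norm(e))
for e in (e3,e4): print("x yaw",np.degrees(np.arctan2(e[1],e[0])),np.linalg.norm(e))
r=[w(u,.028) for u in [(513,289),(631,200)]]; e=r[0]-r[1]; print("rail",np.mean(r,0).round(4),np.degrees(np.arctan2(e[1],e[0]))-90)
b=[w(u,.008) for u in [(513,327),(657,213)]]; e=b[0]-b[1]; print("base front",np.mean(b,0).round(4),np.degrees(np.arctan2(e[1],e[0]))-90,np.linalg.norm(e))
s=[w(u,.006) for u in [(477,385),(621,337),(653,431),(513,482)]]; e=s[0]-s[1];e2=s[3]-s[2]
print("stand",np.mean(s,0).round(4),[np.degrees(np.arctan2(q[1],q[0]))-90 for q in (e,e2)],np.linalg.norm(e))
q=p
pw=read_camera("wrist"); st=readout.observe()
R=Ro.from_quat(np.roll(st["tool_rot"],-1)).as_matrix()
C=-np.array(pw["R"]).T@pw["t"]; print("cam in tool",R.T@(C-st["position"]),"axes in tool\n",(R.T@np.array(pw["R"]).T).round(3)); print("tool R",R.round(3)); print(pw["mtx"])
E
```

```text
tile c [0.5871 0.1843 0.034 ]
y axis dir->yaw 38.63718292640294 0.05996194578007119
y axis dir->yaw 38.79807757923572 0.06005734991245537
x yaw 39.096369579941566 0.059425604078613574
x yaw 39.003575083173175 0.05959356343786151
rail [0.5423 0.146  0.028 ] 38.38652589762768
base front [0.5303 0.1363 0.008 ] 39.64483452745017 0.10685821978051155
stand [0.4502 0.1458 0.006 ] [np.float64(19.750212857565273), np.float64(21.168482293243954)] 0.08755243777476669
cam in tool [ 0.07055764  0.00033448 -0.17834285] axes in tool
 [[-0.001 -0.97  -0.242]
 [ 1.    -0.001 -0.   ]
 [ 0.    -0.242  0.97 ]]
tool R [[ 0.973  0.231  0.   ]
 [ 0.231 -0.973 -0.   ]
 [-0.     0.    -1.   ]]
[[300.2690897    0.         252.08357981]
 [  0.         300.2690897  190.546854  ]
 [  0.           0.           1.        ]]
```

```bash
cat > plan.py <<'E'
import sys
from h import *
from scipy.spatial.transform import Rotation as Ro
# world x y z yaw(deg) nrows -> suggested rows
x,y,z,yaw,n=map(float,sys.argv[1:6]); n=int(n); s=readout.observe()
R=Ro.from_quat(np.roll(s["tool_rot"],-1)).as_matrix()
y0=np.degrees(np.arctan2(R[1,0],R[0,0])); P=np.array(s["position"]); d=(np.array([x,y,z])-P)/n; dy=(yaw-y0)/n
print("now",P.round(4),round(y0,2),"R zz",R[:,2].round(4))
for i in range(n):
    a=np.radians(y0+i*dy); 
    print([round(v,2) for v in (d@[np.cos(a),np.sin(a),0]/.04, d@[np.sin(a),-np.cos(a),0]/.04, -d[2]/.04, -dy/5)])
E
python3 plan.py .45 .146 .2 110.5 20
```

```text
now [ 0.1269 -0.5352  0.2055] 13.34 R zz [ 0.e+00 -1.e-04 -1.e+00]
[np.float64(0.59), np.float64(-0.74), np.float64(0.01), np.float64(-0.97)]
[np.float64(0.65), np.float64(-0.68), np.float64(0.01), np.float64(-0.97)]
[np.float64(0.71), np.float64(-0.63), np.float64(0.01), np.float64(-0.97)]
[np.float64(0.76), np.float64(-0.56), np.float64(0.01), np.float64(-0.97)]
[np.float64(0.8), np.float64(-0.5), np.float64(0.01), np.float64(-0.97)]
[np.float64(0.84), np.float64(-0.43), np.float64(0.01), np.float64(-0.97)]
[np.float64(0.87), np.float64(-0.36), np.float64(0.01), np.float64(-0.97)]
[np.float64(0.9), np.float64(-0.28), np.float64(0.01), np.float64(-0.97)]
[np.float64(0.92), np.float64(-0.2), np.float64(0.01), np.float64(-0.97)]
[np.float64(0.93), np.float64(-0.12), np.float64(0.01), np.float64(-0.97)]
[np.float64(0.94), np.float64(-0.04), np.float64(0.01), np.float64(-0.97)]
[np.float64(0.94), np.float64(0.04), np.float64(0.01), np.float64(-0.97)]
[np.float64(0.94), np.float64(0.12), np.float64(0.01), np.float64(-0.97)]
[np.float64(0.92), np.float64(0.19), np.float64(0.01), np.float64(-0.97)]
[np.float64(0.9), np.float64(0.27), np.float64(0.01), np.float64(-0.97)]
[np.float64(0.88), np.float64(0.35), np.float64(0.01), np.float64(-0.97)]
[np.float64(0.84), np.float64(0.42), np.float64(0.01), np.float64(-0.97)]
[np.float64(0.81), np.float64(0.49), np.float64(0.01), np.float64(-0.97)]
[np.float64(0.76), np.float64(0.56), np.float64(0.01), np.float64(-0.97)]
[np.float64(0.71), np.float64(0.62), np.float64(0.01), np.float64(-0.97)]
```

```bash
python3 -m crank '{"targets":[0.6,-0.74,0,-0.97, 0.65,-0.68,0,-0.97, 0.7,-0.63,0,-0.97, 0.76,-0.56,0,-0.97, 0.8,-0.5,0,-0.97, 0.84,-0.43,0,-0.97, 0.87,-0.36,0,-0.97, 0.9,-0.28,0,-0.97, 0.92,-0.2,0,-0.97, 0.93,-0.12,0,-0.97]}' 1 && python3 -m crank '{"targets":[0.94,-0.04,0,-0.97, 0.94,0.04,0,-0.97, 0.94,0.12,0,-0.97, 0.92,0.19,0,-0.97, 0.9,0.27,0,-0.97, 0.88,0.35,0,-0.97, 0.84,0.42,0,-0.97, 0.8,0.5,0,-0.97, 0.76,0.56,0,-0.97, 0.7,0.62,0,-0.97]}' && python3 -m crank '{"targets":[0,0,0,0]}'
python3 - <<'E'
from h import *
p=read_camera("wrist"); cv2.imwrite("pics/d.png",cv2.resize(p["frame"],(800,600),interpolation=cv2.INTER_CUBIC))
for t,z in dict(nest_a=0,nest_a_gap=.008,tile_a_top=.034,spacer=.006,stand=0).items():
    for d in models.landmark_of(p,t)[:3]: print(t,round(d["conf"],2),loc(d).round(1),at(p,loc(d),z).round(4)[:2])
import pickle; pickle.dump(p,open("d.pkl","wb"))
E
```

```text
time: 2.2
position: [0.2892, -0.1934, 0.2057]
tool_rot: [0.0, 0.857, 0.515, 0.0]
force: [0.9, 0.7, 0.4]
grip_width: 0.0941
grasp_force: 0.0
time: 3.45
position: [0.4527, 0.1461, 0.2056]
tool_rot: [0.0, 0.57, 0.822, 0.0]
force: [0.9, -0.2, 0.3]
grip_width: 0.0935
grasp_force: 0.0
time: 3.58
position: [0.4525, 0.1464, 0.205]
tool_rot: [-0.0, 0.57, 0.822, -0.0]
force: [0.8, -0.7, -0.0]
grip_width: 0.0939
grasp_force: 0.0
nest_a_gap 0.83 [325.2 195.2] [0.552  0.1513]
tile_a_top 0.89 [368.6 186.8] [0.5878 0.1831]
spacer 0.86 [251.1 171.9] [0.4516 0.1461]
spacer 0.43 [175.4 221.6] [0.3807 0.048 ]
stand 0.71 [251.5 173.9] [0.4534 0.1427]
```

View pics/d.png

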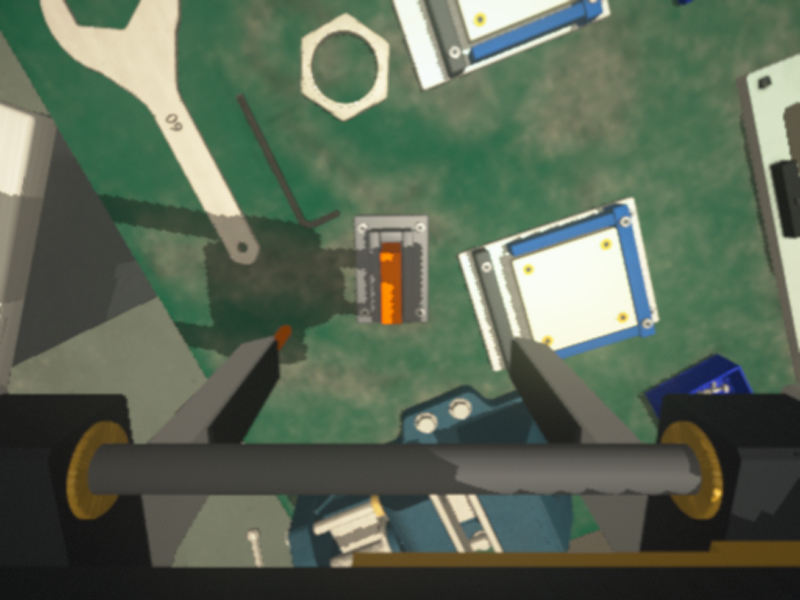

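The wrist view shows the stand upright at (392,270) with the spacer at (391,283) between the fingers. nest_a is at (560,285) with its clear gap at about (507,305). Next I'll measure the spacer and nest from this view.

```bash
cat > m.py <<'E'
from h import *
import pickle; p=pickle.load(open("d.pkl","rb"))
k=.64
def w(uv,z): return at(p,(np.array(uv)+.5)*k-.5,z)
c=[w(u,.006) for u in [(355.5,216),(428,216),(428,323),(357.5,322)]]
print("stand",np.mean(c,0).round(4)); f=lambda e:round(np.degrees(np.arctan2(e[1],e[0])),2)
print(f(c[1]-c[0]),f(c[2]-c[3]),f(c[0]-c[3])-90,f(c[1]-c[2])-90,[np.linalg.norm(c[0]-c[1]),np.linalg.norm(c[0]-c[3])])
# spacer: orange mask
h=cv2.cvtColor(p["frame"],cv2.COLOR_BGR2HSV); m=((h[...,0]<22)&(h[...,1]>150)&(h[...,2]>100)).astype(np.uint8)
m[:150]=0;m[210:]=0;m[:,:225]=0;m[:,280:]=0
pts=cv2.findNonZero(m)[:,0]; print("orange bbox",pts.min(0),pts.max(0))
r=cv2.minAreaRect(pts.astype(np.float32)); print(r); print("top centre approx",at(p,r[0],.074).round(4))
D=[w(u,.034) for u in [(528,269),(606,244),(622.5,317.5),(547,340.5)]]
print("tile",np.mean(D,0).round(4),[f(D[1]-D[0]),f(D[2]-D[3]),f(D[0]-D[3])-90,f(D[1]-D[2])-90],[np.linalg.norm(D[1]-D[0]),np.linalg.norm(D[0]-D[3])])
X=[.45,.146,.074];print(pix(p,X))
E
python3 m.py
```

```text
stand [0.4519 0.1445 0.006 ]
20.47 19.63 20.42 21.459999999999994 [np.float64(0.05759489542847959), np.float64(0.08791169987345912)]
orange bbox [243 156] [256 207]
((249.5, 181.5), (51.0, 13.0), 90.0)
top centre approx [0.4495 0.1477 0.074 ]
tile [0.588  0.1821 0.034 ] [np.float64(38.88), np.float64(38.7), np.float64(38.78), np.float64(38.91)] [np.float64(0.05998751337926787), np.float64(0.06001868120431585)]
[249.37721671 183.15430098]
```

```bash
python3 - <<'E'
import pickle,cv2
p=pickle.load(open("d.pkl","rb"));f=p["frame"][125:245,215:430]
cv2.imwrite("pics/e.png",cv2.resize(f,None,fx=3.7,fy=3.7,interpolation=cv2.INTER_CUBIC))
E
```

```text
(no output)
```

View pics/e.png

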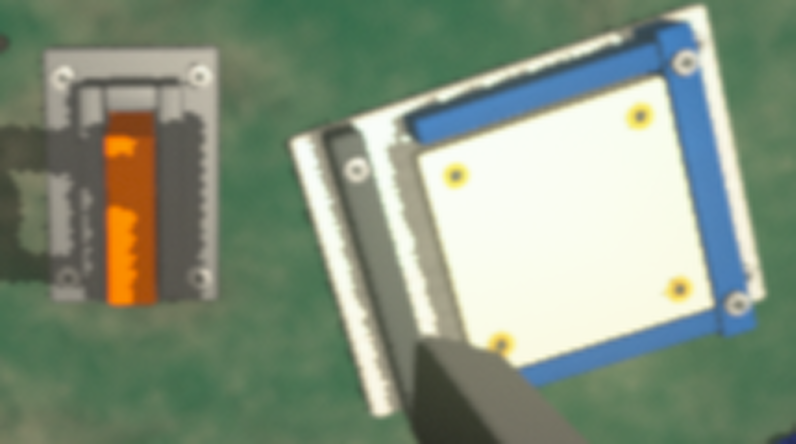

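The crop shows the spacer parallel to the picture columns, so the tool yaw of 110.5° fits. It also shows nest_a's open gap between its dark rail at (370,250) and the tile edge at (440,250).

```bash
python3 plan.py .451 .1455 .042 110.5 5
```

```text
now [0.4521 0.144  0.2057] 110.24 R zz [ 5.e-04 -2.e-04 -1.e+00]
[np.float64(0.01), np.float64(-0.0), np.float64(0.82), np.float64(-0.01)]
[np.float64(0.01), np.float64(-0.0), np.float64(0.82), np.float64(-0.01)]
[np.float64(0.01), np.float64(-0.0), np.float64(0.82), np.float64(-0.01)]
[np.float64(0.01), np.float64(-0.0), np.float64(0.82), np.float64(-0.01)]
[np.float64(0.01), np.float64(-0.0), np.float64(0.82), np.float64(-0.01)]
```

```bash
python3 -m crank '{"targets":[0,0,0.82,0, 0,0,0.82,0, 0,0,0.82,0, 0,0,0.82,0, 0,0,0.8,0, 0,0,0,0]}' && python3 -m crank '{"targets":[0,0,0,0,0,0,0,0,0,0,0,0,0,0,0,0,0,0,0,0,0,0,0,0]}' -1 && python3 -m crank '{"targets":[0,0,-0.2,0,0,0,-0.5,0,0,0,-0.8,0,0,0,-0.8,0]}'; python3 - <<'E'
from h import *
for i in range(4): s=readout.observe();print(s["position"].round(4) if hasattr(s["position"],"round") else s["position"])
p=read_camera("wrist"); cv2.imwrite("pics/f.png",p["frame"])
E
```

```text
time: 4.62
position: [0.4498, 0.1437, 0.0399]
tool_rot: [-0.002, 0.572, 0.82, -0.002]
force: [0.6, 0.4, 0.5]
grip_width: 0.094
grasp_force: 0.0
time: 5.38
position: [0.4522, 0.1448, 0.0423]
tool_rot: [0.0, 0.571, 0.821, -0.0]
force: [0.6, -0.2, -0.9]
grip_width: 0.0373
grasp_force: 0.0
time: 5.88
position: [0.4522, 0.1448, 0.1356]
tool_rot: [0.0, 0.571, 0.821, 0.0]
force: [-0.1, 0.3, -0.8]
grip_width: 0.0007
grasp_force: 0.0
[0.4522 0.1448 0.1356]
[0.4522 0.1448 0.1356]
[0.4522 0.1448 0.1356]
[0.4522 0.1448 0.1356]
```

View pics/f.png

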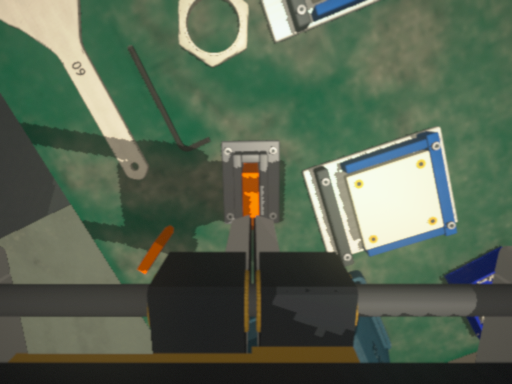

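The picture shows the shut fingers above the stand with the spacer still in its slot at (251,190). I lifted before the slow fingers had closed, so I'll reopen halfway and regrip.

```bash
python3 -m crank '{"targets":[0,0,0,0,0,0,0,0,0,0,0,0,0,0,0,0,0,0,0,0,0,0,0,0]}' 0 && python3 -m crank '{"targets":[0,0,0.8,0,0,0,0.8,0,0,0,0.5,0,0,0,0.2,0,0,0,0,0]}' && python3 -m crank '{"targets":[0,0,0,0,0,0,0,0,0,0,0,0,0,0,0,0,0,0,0,0,0,0,0,0,0,0,0,0]}' -1
```

```text
time: 6.68
position: [0.4522, 0.1448, 0.1341]
tool_rot: [-0.0, 0.571, 0.821, -0.0]
force: [0.4, 0.1, -0.1]
grip_width: 0.0471
grasp_force: 0.0
time: 7.3
position: [0.4522, 0.1448, 0.0422]
tool_rot: [-0.0, 0.571, 0.821, -0.0]
force: [-0.5, 0.1, 0.1]
grip_width: 0.0472
grasp_force: 0.0
time: 8.18
position: [0.4521, 0.1448, 0.0426]
tool_rot: [-0.0, 0.571, 0.821, -0.0]
force: [-2.4, -0.1, 4.5]
grip_width: 0.0136
grasp_force: 30.0
```

```bash
python3 -m crank '{"targets":[0,0,-0.3,0,0,0,-0.6,0,0,0,-0.8,0,0,0,-0.3,0,0,0,0,0]}'; python3 plan.py .5512 .1535 .122 128.8 5
```

```text
time: 8.8
position: [0.453, 0.145, 0.123]
tool_rot: [0.001, 0.571, 0.821, 0.001]
force: [-0.2, -0.6, -0.8]
grip_width: 0.014
grasp_force: 30.0
now [0.453 0.145 0.123] 110.33 R zz [ 2.3e-03  4.0e-04 -1.0e+00]
[np.float64(-0.13), np.float64(0.48), np.float64(0.01), np.float64(-0.74)]
[np.float64(-0.16), np.float64(0.47), np.float64(0.01), np.float64(-0.74)]
[np.float64(-0.19), np.float64(0.45), np.float64(0.01), np.float64(-0.74)]
[np.float64(-0.22), np.float64(0.44), np.float64(0.01), np.float64(-0.74)]
[np.float64(-0.25), np.float64(0.43), np.float64(0.01), np.float64(-0.74)]
```

```bash
python3 -m crank '{"targets":[-0.13,0.48,0,-0.74,-0.16,0.47,0,-0.74,-0.19,0.45,0,-0.74,-0.22,0.44,0,-0.74,-0.25,0.43,0,-0.74,0,0,0,0]}'; python3 - <<'E'
from h import *
import pickle
p=read_camera("wrist");q=read_camera("scene"); s=readout.observe(); print(s["position"],s["tool_rot"])
pickle.dump((p,q),open("g.pkl","wb"))
X=pix(p,[.5512,.1535,.03]); print(X, pix(p,[.588,.182,.034]))
x0,y0=int(X[0])-95,int(X[1])-85; print("crop",x0,y0)
cv2.imwrite("pics/g.png",cv2.resize(p["frame"][y0:y0+150,x0:x0+200],None,fx=4,fy=4,interpolation=cv2.INTER_CUBIC))
E
```

```text
time: 9.55
position: [0.5505, 0.1532, 0.12]
tool_rot: [-0.001, 0.432, 0.902, -0.001]
force: [-0.2, -0.1, -0.7]
grip_width: 0.014
grasp_force: 30.0
[0.54962229 0.15332117 0.12072815] [-0.00125179  0.43224418  0.90175527 -0.0009115 ]
[252.87125939 193.61660835] [303.97243464 195.59444025]
crop 157 108
```

View pics/g.png

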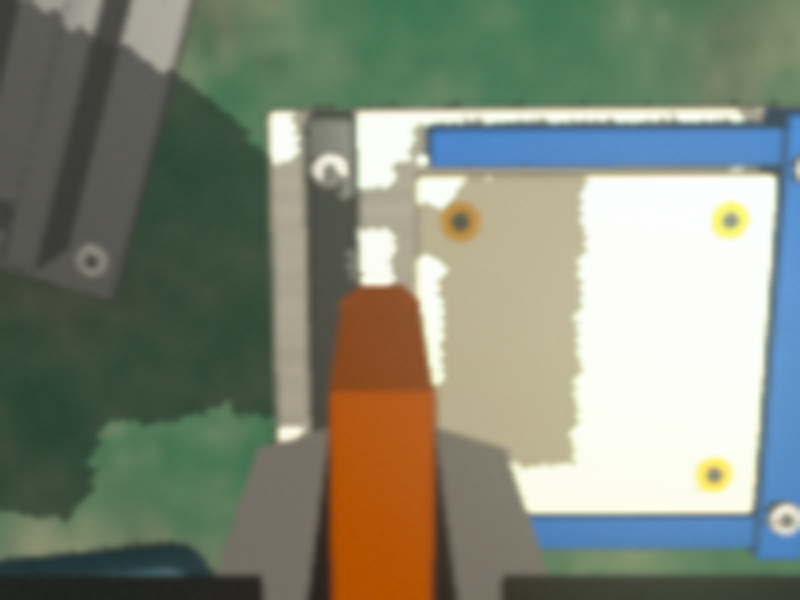

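The crop shows the tool aligned with nest_a. The rail's inner edge is at column 356, the tile's front edge at about 417, and the spacer nose spans columns 340–418 at row 295.

```bash
python3 - <<'E'
from h import *
import pickle; p,q=pickle.load(open("g.pkl","rb"))
w=lambda u,z: at(p,(np.array(u)+.5)/4-.5+[157,108],z)
s=readout.observe(); T=np.array(s["position"]); 
yaw=np.radians(38.8); e=np.array([np.cos(yaw),np.sin(yaw),0]); n=np.array([-np.sin(yaw),np.cos(yaw),0])
print(T)
for nm,u,z in [("rail",(356,150),.028),("rail",(357,260),.028),("tile",(417,190),.034),("tilefar",(777,190),.034),("fence",(785,190),.028),("cheekL front",(430,145),.028),("noseL",(340,297),.086),("noseR",(418,297),.086),("bodyL",(329,388),.101),("bodyR",(434,388),.101),("d",(460,221),.034),("d",(731,220),.034),("d",(714,475),.034),("cheek in+",(600,168),.028),("cheek in-",(640,516),.028),("screw",(330,170),.028)]:
    X=w(u,z); print(nm,"dx %.1f dy %.1f mm"%((X-T)@e*1e3,(X-T)@n*1e3))
E
```

```text
[0.54962229 0.15332117 0.12072815]
rail dx -5.1 dy 43.4 mm
rail dx -5.0 dy 18.5 mm
tile dx 8.4 dy 35.2 mm
tilefar dx 87.7 dy 35.2 mm
fence dx 91.5 dy 34.4 mm
cheekL front dx 11.4 dy 44.5 mm
noseL dx -6.8 dy 22.4 mm
noseR dx 7.4 dy 22.4 mm
bodyL dx -8.2 dy 9.7 mm
bodyR dx 9.8 dy 9.7 mm
d dx 18.0 dy 28.3 mm
d dx 78.0 dy 28.5 mm
d dx 78.2 dy -31.5 mm
cheek in+ dx 49.6 dy 39.4 mm
cheek in- dx 62.8 dy -44.2 mm
screw dx -11.0 dy 39.0 mm
```

```bash
python3 -m crank '{"targets":[-0.05,0.05,0.3,0,0,0,0.5,0,0,0,0.3,0,0,0,0,0]}' && python3 - <<'E'
from h import *
p=read_camera("wrist")
cv2.imwrite("pics/h.png",cv2.resize(p["frame"][100:250,157:357],None,fx=4,fy=4,interpolation=cv2.INTER_CUBIC))
E
```

```text
time: 10.15
position: [0.5522, 0.153, 0.0765]
tool_rot: [-0.001, 0.432, 0.902, -0.001]
force: [-0.2, 1.1, -0.4]
grip_width: 0.0137
grasp_force: 30.0
```

View pics/h.png

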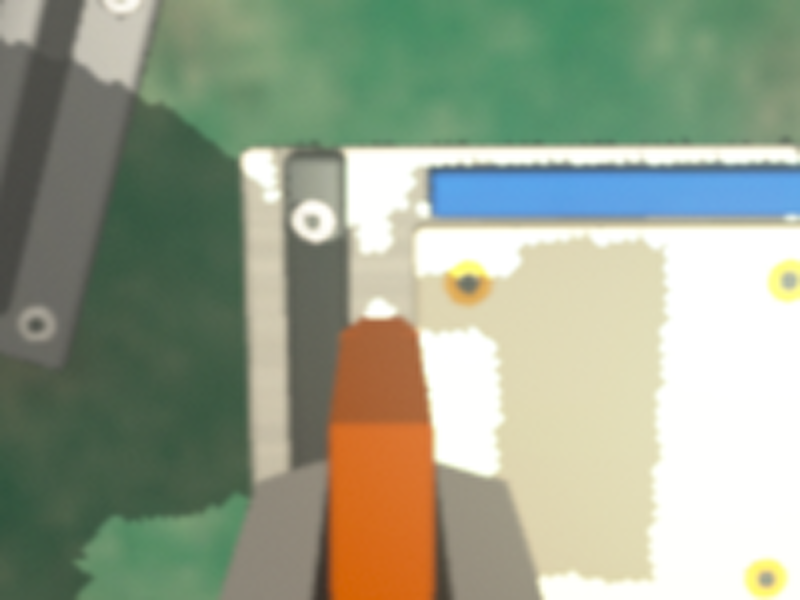

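The nose, centred at column 380, sits over the middle of the gap (columns 347–414), so I'll lower it in.

```bash
python3 -m crank '{"targets":[0,0,0.1,0,0,0,0.1,0,0,0,0.1,0,0,0,0.1,0,0,0,0,0]}'; python3 -m crank '{"targets":[0,0,0.1,0,0,0,0.1,0,0,0,0.1,0,0,0,0.05,0,0,0,0,0]}'
```

```text
time: 10.82
position: [0.5532, 0.1531, 0.0617]
tool_rot: [-0.0, 0.432, 0.902, -0.0]
force: [-0.3, -0.0, -1.2]
grip_width: 0.0139
grasp_force: 30.0
time: 11.45
position: [0.5534, 0.1532, 0.0479]
tool_rot: [-0.0, 0.432, 0.902, -0.0]
force: [-1.0, -0.5, 0.2]
grip_width: 0.0135
grasp_force: 30.0
```

```bash
python3 -m crank '{"targets":[0,0,0.05,0,0,0,0.04,0,0,0,0,0]}'; python3 -m crank '{"targets":[0,0,0.03,0,0,0,0,0]}'
```

```text
time: 11.82
position: [0.5537, 0.1532, 0.0447]
tool_rot: [0.0, 0.432, 0.902, 0.0]
force: [-0.3, -1.2, -1.0]
grip_width: 0.0136
grasp_force: 30.0
time: 12.08
position: [0.5538, 0.1532, 0.0446]
tool_rot: [0.0, 0.432, 0.902, 0.0]
force: [-2.3, -0.4, 4.1]
grip_width: 0.0138
grasp_force: 30.0
```

Upward force at z = 0.0446, as expected for a seated spacer. I'll release and rise.

```bash
python3 -m crank '{"targets":[0,0,0,0,0,0,0,0,0,0,0,0,0,0,0,0,0,0,0,0]}' -0.2 && python3 -m crank '{"targets":[0,0,-0.3,0,0,0,-0.6,0,0,0,-0.8,0,0,0,-0.8,0,0,0,0,0]}' && python3 - <<'E'
from h import *
p=read_camera("wrist")
cv2.imwrite("pics/i.png",cv2.resize(p["frame"][100:280,157:397],None,fx=3.3,fy=3.3,interpolation=cv2.INTER_CUBIC))
import pickle; pickle.dump(p,open("i.pkl","wb"))
E
python3 plan.py .589 .184 .143 128.8 4
```

```text
time: 12.7
position: [0.5536, 0.1532, 0.0433]
tool_rot: [-0.0, 0.432, 0.902, -0.0]
force: [-0.7, -0.3, -0.5]
grip_width: 0.0379
grasp_force: 0.0
time: 13.32
position: [0.5558, 0.1536, 0.1478]
tool_rot: [0.003, 0.432, 0.902, 0.002]
force: [-1.0, 0.2, -0.2]
grip_width: 0.0374
grasp_force: 0.0
now [0.5545 0.1533 0.1451] 128.84 R zz [ 3.7e-03  5.0e-04 -1.0e+00]
[np.float64(0.01), np.float64(0.29), np.float64(0.01), np.float64(0.0)]
[np.float64(0.01), np.float64(0.29), np.float64(0.01), np.float64(0.0)]
[np.float64(0.01), np.float64(0.29), np.float64(0.01), np.float64(0.0)]
[np.float64(0.01), np.float64(0.29), np.float64(0.01), np.float64(0.0)]
```

View pics/i.png

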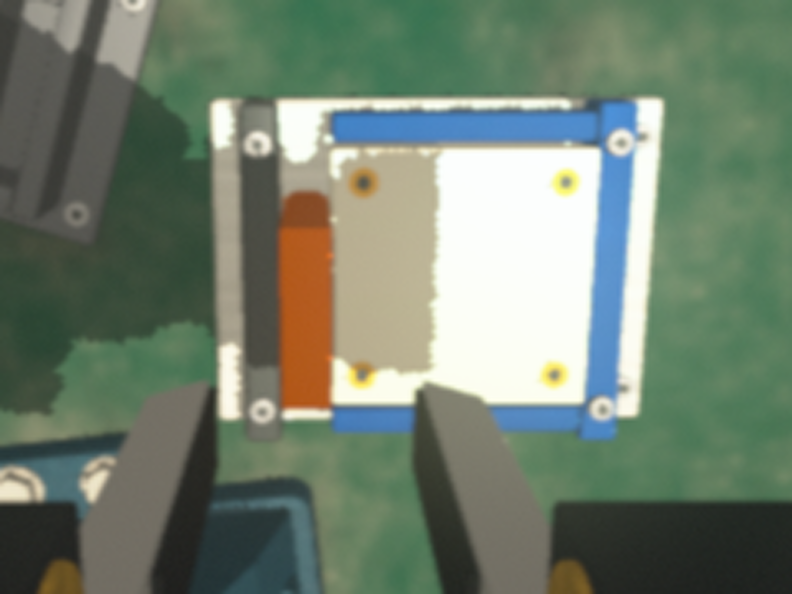

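The spacer stands in the gap at (305,310), between the rail and the tile, and the tile is against the fence. I'll check its place along the rail and the tile centre.

```bash
python3 - <<'E'
from h import *
import pickle; p=pickle.load(open("i.pkl","rb"))
w=lambda u,z: at(p,(np.array(u)+.5)/3.3-.5+[157,100],z)
D=[w(u,.034) for u in [(363,182),(566,181),(555,375),(362,375)]];c=np.mean(D,0);print(c)
yaw=np.radians(38.8); e=np.array([np.cos(yaw),np.sin(yaw),0]); n=np.array([-np.sin(yaw),np.cos(yaw),0])
for nm,u,z in [("topface +",(305,227),.076),("topface -",(305,408),.076),("foot",(305,192),.01),("cheek+",(450,146),.03),("cheek-",(450,406),.03),("topL",(280,320),.076),("topR",(331,320),.076)]:
    X=w(u,z)-c; print(nm,(X@e*1e3).round(1),(X@n*1e3).round(1))
E
python3 - <<'E'
import sys;sys.argv=["","0.5885","0.1825",".06","128.8","4"]
exec(open("plan.py").read())
E
```

```text
[0.58998859 0.18370203 0.034     ]
topface + -47.2 24.0
topface - -47.3 -25.1
foot -47.4 23.6
cheek+ -4.3 40.1
cheek- -1.5 -41.7
topL -53.8 -0.7
topR -40.5 -0.7
now [0.5545 0.1533 0.1451] 128.84 R zz [ 3.7e-03  5.0e-04 -1.0e+00]
[np.float64(0.01), np.float64(0.28), np.float64(0.53), np.float64(0.0)]
[np.float64(0.01), np.float64(0.28), np.float64(0.53), np.float64(0.0)]
[np.float64(0.01), np.float64(0.28), np.float64(0.53), np.float64(0.0)]
[np.float64(0.01), np.float64(0.28), np.float64(0.53), np.float64(0.0)]
```

```bash
python3 -m crank '{"targets":[0,0.3,0,0,0,0.4,0,0,0,0.3,0,0,0.03,0.17,0,0,0,0,0,0]}' -1 && python3 -m crank '{"targets":[0,0,0.5,0,0,0,0.8,0,0,0,0.7,0,0,0,0.4,0,0,0,0,0]}'
```

```text
time: 14.0
position: [0.5892, 0.1838, 0.1426]
tool_rot: [-0.001, 0.432, 0.902, -0.0]
force: [-0.1, 0.1, -0.4]
grip_width: 0.0006
grasp_force: 0.0
time: 14.62
position: [0.5882, 0.1831, 0.0462]
tool_rot: [-0.001, 0.432, 0.902, -0.001]
force: [0.0, -1.0, 0.9]
grip_width: 0.0006
grasp_force: 0.0
```

```bash
python3 -m crank '{"targets":[0,0,0.1,0,0,0,0.1,0,0,0,0.1,0,0,0,0.05,0,0,0,0,0]}'; python3 -m crank '{"targets":[0,0,0.04,0,0,0,0.04,0,0,0,0,0]}'; python3 -m crank '{"targets":[0,0,0.03,0,0,0,0,0,0,0,0,0]}'
```

```text
time: 15.25
position: [0.5893, 0.1835, 0.034]
tool_rot: [0.0, 0.432, 0.902, 0.0]
force: [-0.6, -0.5, 2.1]
grip_width: 0.0004
grasp_force: 1.3
time: 15.62
position: [0.5894, 0.1835, 0.0309]
tool_rot: [0.0, 0.432, 0.902, 0.0]
force: [-2.3, -0.3, 5.9]
grip_width: 0.0004
grasp_force: 2.8
time: 16.0
position: [0.5894, 0.1835, 0.0301]
tool_rot: [0.0, 0.432, 0.902, 0.0]
force: [-2.2, -0.5, 5.9]
grip_width: 0.0007
grasp_force: 3.2
```

```bash
python3 -m crank '{"targets":[0,0,0.05,0,0,0,0.03,0,0,0,0,0]}'; python3 -m crank '{"targets":[0,0,0.04,0,0,0,0,0,0,0,0,0]}'
```

```text
time: 16.38
position: [0.5894, 0.1835, 0.0282]
tool_rot: [0.0, 0.432, 0.902, 0.0]
force: [-5.2, -1.7, 11.5]
grip_width: 0.0002
grasp_force: 5.6
time: 16.75
position: [0.5895, 0.1835, 0.0282]
tool_rot: [0.001, 0.432, 0.902, 0.0]
force: [-7.5, -1.8, 16.7]
grip_width: 0.0005
grasp_force: 8.3
```

```bash
python3 - <<'E'
from h import *
a=read_camera("wrist")["frame"]; q=read_camera("scene"); u=pix(q,[.58,.18,.03]).astype(int)
b=q["frame"][u[1]-40:u[1]+40,u[0]-50:u[0]+57]
cv2.imwrite("pics/j.png",np.hstack([cv2.resize(a[60:300,130:390],(400,370)),cv2.resize(b,(400,370),interpolation=cv2.INTER_CUBIC)]))
print(readout.observe()["force"],readout.observe()["position"])
E
```

```text
[-6.78832565 -1.83259014 15.80916664] [0.58950134 0.1834853  0.02816473]
```

View pics/j.png

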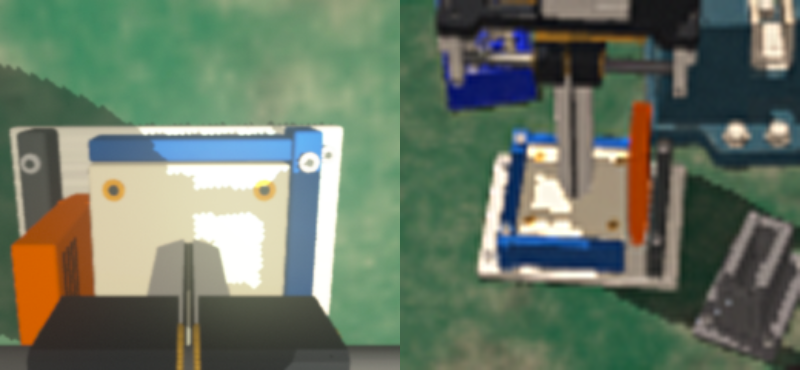

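The spacer stands upright in the gap, at left-panel (50,260). The tile is level at the rims with the fingertips pressing its centre, at z = 28.2 mm and about 16 N.

```bash
python3 -c "
from rig import bot; print(bot.job_done())"
```

```text
the job is handed in; nothing more can be done
None
```

The job is handed in: the larger spacer is seated upright mid-rail in nest_a's gap and released, and the fingertips are holding the tile flush on its stop (28.2 mm, about 16 N) after roughly 17 s.

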